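# Lay out a turned-parts sample set on the light plate

### The job

Lay out the sample set on the light plate: feed the square bar endwise through the guide tube until it stands out at least 20 mm at both ends, stand the flanged bush, flange down, centred on top of the dark stone block, and lay the hex nut flat on the plate midway between the tube and the block. Lay the spacer ring flat on the plate to the right of the nut (as the robot sees it), square to the line from tube to block, with a gap of about 30 mm between nut and ring. Let go of everything and leave the mug, the loupe and the red bin where they stand.

Things in the scene. Friction and masses are not known exactly. Their poses are not given: they have to be found in the camera images.
- light_plate: Fixed aluminium light plate, white top, 300 (its x) x 260 (its y) x 10 mm; top at z = 10 mm. Origin: underside, at the point midway between guide tube and stone block, 20 mm to +y of the plate's middle. x runs away from the robot, y to the robot's left (yawed up to 0.2 rad). Tube and block stand on it at x = +100 and -100 mm, y = 0; which is the far one changes.
- guide_tube: Fixed level square steel tube, 60 mm long, on a stand with a 50 x 50 mm foot on the light plate; same yaw as the plate. Origin: centre of the foot's underside, on the plate's top. It runs along its y, axis 40 mm above the origin, open at both ends (y = +-30 mm), no chamfer; opening 20 x 20 mm, outside 28 x 28 mm. The bar may be fed from either end.
- stone_block: Fixed dark stone block on the light plate, 80 x 80 mm, 20 mm high; same yaw as the plate. Origin: centre of its underside, on the plate's top.
- bar: Loose square steel bar, 180 mm long, 12 x 12 mm, about 0.2 kg, lying on the bench to the robot's left. Origin: centre of its underside; its x runs along its length (both ends alike), z up.
- bush: Loose steel flanged bush (closed bore) standing flange down on the bench: flange 50 mm diameter and 8 mm thick, above it a hub of 30 mm diameter; 36 mm high in all, about 0.25 kg. Origin: centre of its underside, z up.
- nut: Loose dark steel hex nut lying flat on the bench: 41 mm across flats (flats face its x axis and every 60 degrees from it), 47 mm across corners, 22 mm high, bore about 22 mm, about 0.16 kg. Origin: centre of its underside, z up.
- ring: Loose steel spacer ring lying flat on the bench: outer diameter 54 mm, bore 34 mm, 16 mm high, about 0.14 kg. Origin: centre of its underside, z up.
- mug: Bystander, not to be disturbed: white mug, 76 mm diameter, 90 mm high, handle about 30 mm out, right of the plate. Origin: centre of its underside.
- loupe: Bystander, not to be disturbed: black standing loupe, 48 mm diameter, 50 mm high, beyond the plate. Origin: centre of its underside.
- red_bin: Bystander, not to be disturbed: red open parts bin 110 x 160 mm, 60 mm high, at the far left. Origin: centre of its underside.
Not all that is in view belongs to the job. Of the things that look like the bar, the largest one is meant. Leave any yellow look-alike of the nut alone.

How it is judged:
At the end, for the whole second after the job is handed in: Bar in the tube, middles within 40 mm; bush upright on the block, within 12 mm of its centre; nut flat on the plate, within 15 mm of midway; ring flat on the plate at its -y side, 62 to 98 mm from the nut (centres) and within 22 mm of the plate's y axis; all released, at rest (y of bar in the frame of guide_tube between -0.04 and 0.04 m and x of bar in the frame of guide_tube between -0.01 and 0.01 m and z of bar in the frame of guide_tube between 0.022 and 0.044 m and angle between the x axis of bar and the y axis of guide_tube, either way round below 0.25 rad and horizontal distance between bush and stone_block below 0.012 m and z of bush in the frame of stone_block between 0.016 and 0.025 m and angle between each of bush, nut, ring's own z axis and vertical below 0.1 rad and horizontal distance between nut and light_plate below 0.015 m and z of nut in the frame of light_plate between 0.006 and 0.015 m and horizontal distance between ring and nut between 0.062 and 0.098 m and y of ring in the frame of light_plate below 0 m and x of ring in the frame of light_plate between -0.022 and 0.022 m and z of ring in the frame of light_plate between 0.006 and 0.015 m and linear speed of each of bar, bush, nut, ring below 0.02 m/s); the robot touches nothing.
It fails at once if the mug is pushed more than 20 mm or tipped (distance of mug from where it was at the start of the episode above 0.02 m or angle between mug's own z axis and vertical above 0.3 rad).
It fails at once if the loupe is pushed more than 20 mm or tipped (distance of loupe from where it was at the start of the episode above 0.02 m or angle between loupe's own z axis and vertical above 0.3 rad).
It fails at once if the red_bin is pushed more than 20 mm or tipped (distance of red_bin from where it was at the start of the episode above 0.02 m or angle between red_bin's own z axis and vertical above 0.3 rad).
It also fails if it takes over 118 s, if anything falls off the work surface, if the arm or the gripper's body presses on something with over 40 N, if the wrist force passes 120 N, or if a joint passes its speed limit or range.

### The arm

A 6-joint arm with a two-finger parallel gripper is mounted at the origin on the work surface. World frame = base frame: x ahead of the robot, y to its left, z up, the work surface at z = 0. Lengths are in m, angles in rad, forces in N, time in s.
With the tool pointing down it reaches from about 0.3 to 0.875 m from the base axis. Payload 6.4 kg.
Tool frame: the origin (TCP) lies at the very end of the fingers, on their centre line; the grasp point (between the pads) lies 19 mm behind it; z points along the fingers, y is the line along which they close (so a half turn about z gives the same grasp; the last joint's range is limited). The gripper opens to 85 mm and grips with 20 to 120 N. Pads are 22 mm wide; open, the fingers measure 114 mm over their backs; the gripper's body (76 mm by 85 mm) begins 54 mm behind the grasp point. The pads swing forward as they close: fully open they stand 13 mm farther back than shut.
Start: joints at [-1.309, 0.181, 1.607, -0, 1.354, -0.206], TCP at [0.259, -0.513, 0.231] pointing down, gripper open.
Joint ranges: [-2.99, 2.99], [-0.89, 2.07], [0.3, 2.58], [-1.14, 4.28], [0, 2.63], [-3.12, 3.12]. Speed limits (rad/s): [2.57, 2.57, 3.01, 3.14, 3.14, 3.14].

### API

Orientations are given as a unit quaternion [w, x, y, z].
In Python, from bench import ctrl gives the robot as it stands.
- The arm moves only by the tool jog_arm, never from a script. Its argument "series" is a list that holds one entry, the list of rows, each a list of 7 numbers: the shift along the tool's x, y, z in mm, then the turn, a rotation vector about the tool's x, y, z in rad, then the finger opening in mm, from 0 to 85.4. In form: [[[tx, ty, tz, rx, ry, rz, gripper], ...]]. A call has exactly 10 rows; each row shifts and turns the commanded pose from where the row before left it, along the tool's axes as they then stand; what a row does not reach is not made up. A row lasts 1/10 s, in which the tool goes at most 50 mm and 8.59 degrees, less where a joint would pass 70% of its speed; a pose out of reach is approached as far as the arm can. A call with a gripper value outside its range is refused whole. The fingers move at their own pace and stop on an object; the grip force is fixed at half the most. Time passes only in rows, so rows that do not move let the fingers close, or fill a call up. It gives the time, the measured TCP pose, the force, the opening and the grip force at its end, in the units of the state.
- ctrl.get_obs(): the state, without advancing time (a new reading comes with each control period).
- ctrl.camera(name): name is "scene" or "top" or "wrist"; returns a dict with "frame" (400x640x3 uint8, blue, green, red), "z_map" (400x640 float32, m along the optical axis (not along the pixel's ray), 0 where there is no reading), "fx", "fy", "cx", "cy" (pixels), "k1" (the pictures are not rectified: a ray, as slopes to the right and down, at radius r is drawn at 1 + k1 r^2 times it, then the intrinsics apply), "xyz" and "rotation" of the camera in the world. Camera axes: x right, y down, z forward; pixel columns grow to the right and rows downward; lengths in m; the calibration is good to about 2 mm. A picture is of the moment at which its call begins.
- ctrl.hand_in(): hands the job in; it is judged then, once.
The state is a dict: "time_s": time; "q": joint angles; "dq": joint speeds; "joint_efforts": joint torques, N m; "eef_pos": TCP position; "eef_rot": TCP orientation; "wrist_force": force on the tool from outside, world axes, zero at the start; "torque": the same for the moment, N m; "opening": opening from 0.0 (shut) to 1.0 (fully open); "grasp_force": force on a finger pad.
Only numpy, scipy, OpenCV 4.12 (cv2) and the standard library are available. Lean on these libraries where they do the work, as an engineer would, in place of code of your own. Each camera call takes 0.05 s, during which the arm holds its last target. There are 200 camera calls.

## Working session

There is one attempt and no reset: what is moved stays moved. The work goes in short steps, Python scripts to look and compute and a tool call to move; the robot and the scene stay as the last step left them, time stands still between calls to the robot, and variables do not carry over. Pictures are saved under pics/ and viewed, at most 14 in all, crops included, and the job is handed in when it is done.

Besides the shell and the picture viewer there is one more tool, called after ">>>" in YAML: its name, and indented under it one key for each argument. jog_arm: Moves the arm, as the interface text tells. Its arguments: {"type":"object","properties":{"series":{"type":"array"}},"required":["series"]}

```bash
ls; mkdir -p pics
cat > h.py <<'E'
import numpy as np, cv2
from bench import ctrl
from scipy.spatial.transform import Rotation as R
def rot(c):
    r=np.array(c["rotation"],float)
    return r if r.shape==(3,3) else R.from_quat(r[[1,2,3,0]]).as_matrix()
def ray(c,u,v):
    x=(np.asarray(u,float)-c["cx"])/c["fx"]; y=(np.asarray(v,float)-c["cy"])/c["fy"]
    X,Y=x.copy(),y.copy()
    for _ in range(10):
        s=1+c["k1"]*(X*X+Y*Y); X=x/s; Y=y/s
    return np.stack([X,Y,np.ones_like(X)],-1)
def onplane(c,u,v,z):
    d=ray(c,u,v)@rot(c).T; o=np.array(c["xyz"])
    return o+d*((z-o[2])/d[...,2])[...,None]
def cloud(c):
    v,u=np.mgrid[0:400,0:640]
    return ray(c,u,v)*c["z_map"][...,None]@rot(c).T+np.array(c["xyz"])
def px(c,p):
    q=(np.asarray(p)-np.array(c["xyz"]))@rot(c); x=q[...,0]/q[...,2];y=q[...,1]/q[...,2]
    s=1+c["k1"]*(x*x+y*y); return np.stack([c["fx"]*x*s+c["cx"],c["fy"]*y*s+c["cy"]],-1)
E
python3 - <<'E'
from h import *
for n in("top","scene"):
    c=ctrl.camera(n); cv2.imwrite(f"pics/{n}0.png",c["frame"]); print(n,c["xyz"],rot(c).round(3).tolist(),c["fx"],c["k1"])
    np.save(f"pics/{n}0.npy",c,allow_pickle=True)
o=ctrl.get_obs(); print(o["eef_pos"],o["eef_rot"],o["time_s"])
E
```

```text
pics
top [0.4640716  0.03525683 1.05798991] [[0.027, -0.994, 0.102], [-1.0, -0.029, -0.011], [0.014, -0.101, -0.995]] 378.88096170949984 -0.07824615663099356
scene [1.29180435 0.54648132 0.57705151] [[-0.593, 0.427, -0.683], [0.805, 0.323, -0.497], [0.009, -0.844, -0.536]] 384.84207675832033 -0.05179039537032206
[ 0.25916672 -0.51273355  0.23049096] [-7.86799002e-04  9.72772373e-01  2.31761279e-01 -2.19980143e-05] 0.1
```

View pics/top0.png

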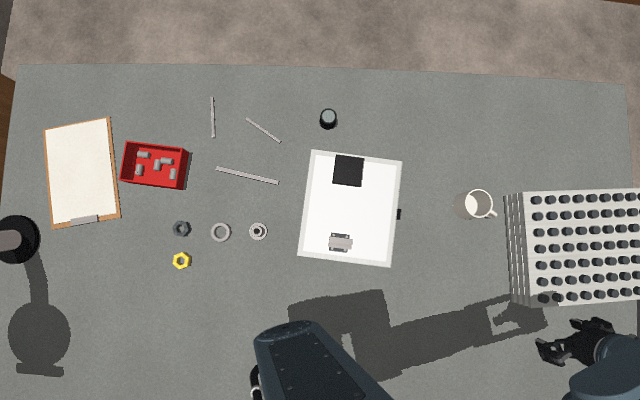

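View pics/scene0.png

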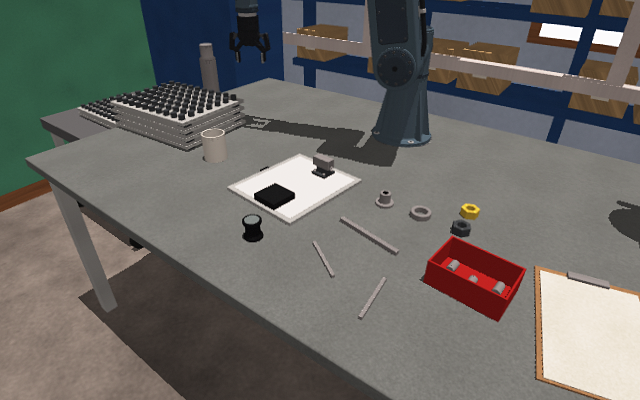

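Top view: bar candidates are at (247,175), (213,117) and (263,130). The first is the longest, so I choose it. Nut candidates are dark (181,228) and yellow (181,261); I choose the dark one. The ring is at (220,232), bush (258,231), tube (340,242, near), block (348,170, far), mug (475,205), loupe (328,119) and bin (155,165). The scene view agrees: bar (370,236), nut (460,228), ring (420,213), bush (385,199).

```bash
cat > m1.py <<'E'
from h import *
C={n:np.load(f"pics/{n}0.npy",allow_pickle=True).item() for n in("top","scene")}
seeds={"bar":((247,175),(370,236),.012),"s1":((213,117),(372,298),.01),"s2":((263,130),(323,258),.01),"nut":((181,228),(460,228),.022),"ring":((220,232),(420,213),.016),"bush":((258,231),(385,199),.036)}
def seg(c,s,r=45):
    P=cloud(c); m=((P[...,2]>.006)&(c["z_map"]>0)).astype(np.uint8)
    n,l,st,ce=cv2.connectedComponentsWithStats(m)
    v,u=np.mgrid[0:400,0:640]; d=np.where(m>0,np.hypot(u-s[0],v-s[1]),1e9)
    k=l.flat[d.argmin()]; return l==k,P
for n,(a,b,h) in seeds.items():
    for cn,s in(("top",a),("scene",b)):
        m,P=seg(C[cn],s); Q=P[m]
        r=cv2.minAreaRect(Q[:,:2].astype(np.float32)*1000)
        print(n,cn,m.sum(),"ctr mm",np.round(r[0],1),"size",np.round(r[1],1),"ang",round(r[2],1),"z95",(1000*np.percentile(Q[:,2],[50,95])).round(1))
c=C["top"]; g=cv2.cvtColor(c["frame"],6)
w=((g>200)*255).astype(np.uint8)
n,l,st,ce=cv2.connectedComponentsWithStats(w); k=l[220,370]
v,u=np.nonzero(l==k); cn=cv2.convexHull(np.stack([u,v],1).astype(np.int32))
pp=onplane(c,cn[:,0,0],cn[:,0,1],.01); r=cv2.minAreaRect((pp[:,:2]*1000).astype(np.float32)); print("plate",r,cloud(c)[l==k][:,2].mean())
for nm,(x,y),lo,hi in(("block",(348,170),.02,.045),("tube",(340,242),.045,.09)):
  for cm,s in(("top",(x,y)),("scene",(274,196) if nm=="block" else (323,163))):
    P=cloud(C[cm]); v,u=np.mgrid[0:400,0:640]
    m=(P[...,2]>lo)&(P[...,2]<hi)&(np.hypot(u-s[0],v-s[1])<32); Q=P[m]
    r=cv2.minAreaRect(Q[:,:2].astype(np.float32)*1000); print(nm,cm,m.sum(),np.round(r[0],1),np.round(r[1],1),r[2],np.median(Q[:,2]),np.percentile(Q[:,2],95))
for nm,p in(("mug",(475,205)),("loupe",(328,119)),("bin",(155,165))):
    m,P=seg(c,p); Q=P[m]; print(nm,Q.min(0).round(3),Q.max(0).round(3))
t=C["top"]["frame"][140:280,150:420]; cv2.imwrite("pics/crop0.png",cv2.resize(t,None,fx=2.9,fy=2.9,interpolation=cv2.INTER_CUBIC))
E
python3 m1.py
```

```text
bar top 278 ctr mm [623.6 212.3] size [181.   12.5] ang 78.0 z95 [10.1 13. ]
bar scene 310 ctr mm [623.8 214.2] size [180.8  15.3] ang 78.6 z95 [ 9.6 12.3]
s1 top 33 ctr mm [765.1 317. ] size [53.4  7.7] ang 8.6 z95 [7.1 9.2]
s1 scene 152 ctr mm [791.  322.9] size [121.6   8.7] ang 5.6 z95 [7.1 8.8]
s2 top 19 ctr mm [761.8 182. ] size [29.6  7.5] ang 53.8 z95 [7.3 9.1]
s2 scene 1 ctr mm [760.3 176.8] size [0. 0.] ang 0.0 z95 [6.8 6.8]
nut top 168 ctr mm [468.9 386.2] size [44.9 40.1] ang 27.6 z95 [20. 23.]
nut scene 247 ctr mm [469.3 389.8] size [45.1 44.7] ang 79.6 z95 [19.6 22.7]
ring top 185 ctr mm [462.3 277.5] size [49.4 50.5] ang 1.5 z95 [14. 17.]
ring scene 179 ctr mm [466.  281.2] size [50.9 49.8] ang 59.7 z95 [12.8 15.2]
bush top 192 ctr mm [469.1 175.4] size [46.8 46.5] ang 69.4 z95 [31.2 36.4]
bush scene 169 ctr mm [473.3 180.1] size [37.7 45.6] ang 32.8 z95 [23.2 34.8]
plate ((541.0369262695312, -79.05349731445312), (258.2525634765625, 299.455078125), 84.00692749023438) 0.011551569220606999
block top 838 [642.5 -70.4] [80.5 80.9] 83.97103118896484 0.028263617697139587 0.03137306973438471
block scene 545 [697.1 -54.7] [207.   98.3] 12.481032371520996 0.02691980732125987 0.02884484413395343
tube top 252 [443.6 -49.5] [60.4 28.1] 83.95708465576172 0.06235966387322711 0.06517217015658537
tube scene 173 [444.8 -46.7] [62.3 31.2] 83.73818969726562 0.05988904944476525 0.062301546859915624
mug [ 0.552 -0.436  0.006] [ 0.554 -0.43   0.007]
loupe [ 0.765 -0.032  0.006] [0.812 0.012 0.054]
bin [0.63  0.424 0.006] [0.669 0.478 0.025]
```

View pics/crop0.png

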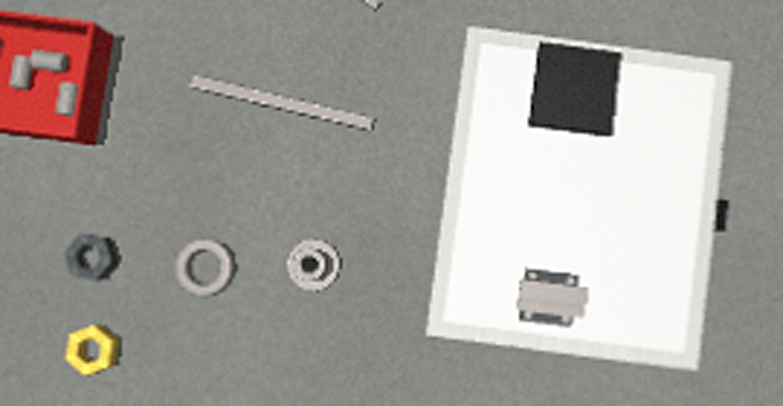

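The crop shows the chosen bar (longest), dark nut, ring, bush, near tube and far block, all matching the sizes given. The tube–block distance is 199.6 mm and the yaw is -6°. Next I hover over the bar.

```bash
cat >> h.py <<'E'
def goto(x,y,z,yaw):
    """mm, deg (tool x heading). prints rz turn, then shift in the tool axes AFTER the turn"""
    o=ctrl.get_obs(); q=np.array(o["eef_rot"]); r=R.from_quat(q[[1,2,3,0]])
    a=np.radians(yaw); T=R.from_matrix(np.array([[np.cos(a),np.sin(a),0],[np.sin(a),-np.cos(a),0],[0,0,-1]]))
    d=(r.inv()*T).as_rotvec(); s=T.inv().apply(np.array([x,y,z])-1000*np.array(o["eef_pos"]))
    print("t",round(o["time_s"],1),"pos",(1000*np.array(o["eef_pos"])).round(1),"turn",d.round(3),"shift",s.round(1),"open",round(o["opening"],3),"F",np.round(o["wrist_force"],1),"grip",round(o["grasp_force"],1))
E
python3 -c "
from h import *
goto(600,200,231,78)"
```

```text
t 0.1 pos [ 259.2 -512.7  230.5] turn [-0.001 -0.001 -0.894] shift [ 7.680e+02  1.852e+02 -5.000e-01] open 1.002 F [-0.   0.5  0.1] grip 0.0
```

>>> jog_arm:
  series:
    - [[0,0,0,0,0,-0.149,85],[0,0,0,0,0,-0.149,85],[0,0,0,0,0,-0.149,85],[0,0,0,0,0,-0.149,85],[0,0,0,0,0,-0.149,85],[0,0,0,0,0,-0.149,85],[46,11,0,0,0,0,85],[46,11,0,0,0,0,85],[46,11,0,0,0,0,85],[46,11,0,0,0,0,85]]

```text
time_s: 1.1
eef_pos: [0.3407, -0.3405, 0.2308]
eef_rot: [-0.0, 0.777, 0.629, 0.0]
wrist_force: [1.0, 0.0, 0.0]
opening: 0.998
grasp_force: 0.0
```

>>> jog_arm:
  series:
    - [[46,11,0,0,0,0,85],[46,11,0,0,0,0,85],[46,11,0,0,0,0,85],[46,11,0,0,0,0,85],[46,11,0,0,0,0,85],[46,11,0,0,0,0,85],[46,11,0,0,0,0,85],[46,11,0,0,0,0,85],[46,11,0,0,0,0,85],[46,11,0,0,0,0,85]]

```text
time_s: 2.1
eef_pos: [0.5438, 0.0869, 0.231]
eef_rot: [-0.0, 0.777, 0.63, -0.0]
wrist_force: [0.5, -0.4, 0.3]
opening: 0.997
grasp_force: 0.0
```

```bash
python3 -c "
from h import *
goto(600,200,231,78)"
```

```text
t 2.1 pos [543.8  86.9 231. ] turn [-0.     0.     0.001] shift [122.3  31.4  -0. ] open 0.997 F [ 0.5 -0.4  0.3] grip 0.0
```

>>> jog_arm:
  series:
    - [[40,10,0,0,0,0,85],[40,10,0,0,0,0,85],[40,10,0,0,0,0,85],[0,0,0,0,0,0,40],[0,0,0,0,0,0,40],[0,0,0,0,0,0,40],[0,0,0,0,0,0,40],[0,0,0,0,0,0,40],[0,0,0,0,0,0,40],[0,0,0,0,0,0,40]]

```text
time_s: 3.1
eef_pos: [0.5979, 0.1955, 0.2315]
eef_rot: [0.0, 0.777, 0.629, 0.0]
wrist_force: [0.2, -0.3, -0.5]
opening: 0.469
grasp_force: 0.0
```

```bash
cat > w.py <<'E'
from h import *
import sys
c=ctrl.camera("wrist"); np.save(f"pics/{sys.argv[1]}.npy",c,allow_pickle=True); cv2.imwrite(f"pics/{sys.argv[1]}.png",c["frame"])
print(c["xyz"],rot(c).round(3).tolist()); P=cloud(c)
E
python3 w.py w1
```

```text
[0.61318239 0.26834198 0.3737782 ] [[0.978, -0.2, -0.06], [-0.208, -0.936, -0.283], [0.0, 0.29, -0.957]]
```

View pics/w1.png

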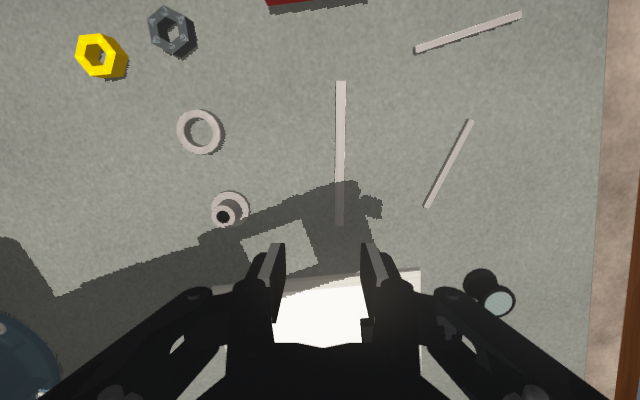

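The wrist view shows the bar from (340,81) to (340,224), the ring (200,131), bush (229,208), dark nut (172,31) and yellow nut (100,55). I'll measure these tops by ray casting.

```bash
cat > m2.py <<'E'
from h import *
import sys
c=np.load(f"pics/{sys.argv[1]}.npy",allow_pickle=True).item(); P=cloud(c); Z=P[...,2]
v,u=np.mgrid[0:400,0:640]
def obj(n,s,r,lo,hi,h):
    m=(Z>lo)&(Z<hi)&(np.hypot(u-s[0],v-s[1])<r)&(c["z_map"]>0)
    if n=="nut": m&=u>130
    Q=onplane(c,u[m],v[m],h)[:,:2].astype(np.float32)*1000
    if len(Q)<10: print(n,"few");return
    a=cv2.minAreaRect(Q); e=cv2.minEnclosingCircle(Q)
    print(n,m.sum(),"z",np.percentile(Z[m],[50,90]).round(4),"rect",np.round(a[0],1),np.round(a[1],1),round(a[2],1),"circ",np.round(e[0],1),round(e[1],1))
obj("bar",(340,152),80,.007,.03,.012)
obj("ring",(200,132),35,.011,.03,.016)
obj("bush",(224,214),30,.03,.05,.036)
obj("flange",(230,205),30,.004,.013,.008)
obj("nut",(172,31),35,.017,.04,.022)
E
python3 m2.py w1
```

```text
bar 1416 z [0.0115 0.0125] rect [622.9 213.5] [178.3  12.1] 78.1 circ [623.2 213.4] 89.3
ring 1012 z [0.0154 0.0165] rect [464.  279.3] [53.2 52.1] 28.1 circ [464.2 279.2] 27.0
bush 475 z [0.0355 0.0366] rect [469.2 176.8] [31.1 28.9] 31.2 circ [469.5 176.7] 16.0
flange 541 z [0.0076 0.0088] rect [471.4 178.5] [43.7 48.6] 33.5 circ [468.9 177.2] 25.3
nut 1121 z [0.0216 0.0227] rect [469.9 387.8] [41.2 48.7] 51.9 circ [469.5 387.3] 24.4
```

```bash
python3 -c "
from h import *
goto(634,264.4,4,78)"
```

```text
t 3.1 pos [597.8 195.6 231.5] turn [ 0. -0. -0.] shift [ 74.8  21.1 227.5] open 0.466 F [-0.3  0.1  0.1] grip 0.0
```

>>> jog_arm:
  series:
    - [[38,10,0,0,0,0,40],[37,11,0,0,0,0,40],[0,0,40,0,0,0,40],[0,0,45,0,0,0,40],[0,0,45,0,0,0,40],[0,0,40,0,0,0,40],[0,0,25,0,0,0,40],[0,0,15,0,0,0,40],[0,0,0,0,0,0,40],[0,0,0,0,0,0,40]]

```text
time_s: 4.15
eef_pos: [0.6349, 0.2652, 0.0226]
eef_rot: [0.0, 0.777, 0.629, 0.001]
wrist_force: [1.0, 0.3, -0.7]
opening: 0.468
grasp_force: 0.0
```

```bash
python3 -c "
from h import *
goto(634,264.4,4,78)"
```

```text
t 4.2 pos [634.9 265.2  22.6] turn [ 0.002 -0.001  0.   ] shift [-1.  -0.7 18.6] open 0.468 F [ 1.   0.3 -0.7] grip 0.0
```

>>> jog_arm:
  series:
    - [[-1,0,9,0,0,0,40],[0,0,9,0,0,0,40],[0,0,0,0,0,0,40],[0,0,0,0,0,0,0],[0,0,0,0,0,0,0],[0,0,0,0,0,0,0],[0,0,0,0,0,0,0],[0,0,0,0,0,0,0],[0,0,0,0,0,0,0],[0,0,0,0,0,0,0]]

```text
time_s: 5.15
eef_pos: [0.6341, 0.2641, 0.0039]
eef_rot: [0.0, 0.777, 0.629, 0.0]
wrist_force: [0.7, -0.5, 4.8]
opening: 0.114
grasp_force: 60.5
```

>>> jog_arm:
  series:
    - [[0,0,-5,0,0,0,0],[0,0,-15,0,0,0,0],[0,0,-20,0,0,0,0],[0,0,-20,0,0,0,0],[0,0,-20,0,0,0,0],[0,0,-20,0,0,0,0],[0,0,-20,0,0,0,0],[0,0,-20,0,0,0,0],[0,0,-20,0,0,0,0],[0,0,0,0,0,0,0]]

```text
time_s: 6.15
eef_pos: [0.6357, 0.2646, 0.1678]
eef_rot: [0.001, 0.777, 0.63, 0.003]
wrist_force: [0.5, 1.7, -1.1]
opening: 0.114
grasp_force: 59.8
```

```bash
cat > g.py <<'E'
from h import *
import sys
goto(500,0,300,84)
# bar in hand: front part, seen by scene and top by depth; along-tool coordinate
o=ctrl.get_obs(); q=np.array(o["eef_rot"]); T=R.from_quat(q[[1,2,3,0]]); p=np.array(o["eef_pos"])
for n in ("scene","top"):
    c=ctrl.camera(n); np.save(f"pics/{n}{sys.argv[1]}.npy",c,allow_pickle=True); cv2.imwrite(f"pics/{n}{sys.argv[1]}.png",c["frame"])
    L=T.inv().apply((cloud(c)-p).reshape(-1,3)).reshape(400,640,3)*1000
    for lo,hi in((-160,-130),(-130,-90),(-90,-50),(-40,-20),(20,50)):
        m=(L[...,0]>lo)&(L[...,0]<hi)&(abs(L[...,1])<14)&(L[...,2]>-25)&(L[...,2]<20)&(c["z_map"]>0)
        if m.sum()>4: print(n,lo,m.sum(),"y",np.percentile(L[m][:,1],[5,50,95]).round(1),"z",np.percentile(L[m][:,2],[5,50,95]).round(1),"xmin/max",L[m][:,0].min().round(1),L[m][:,0].max().round(1))
E
python3 g.py 1; python3 -c "
import cv2
a=cv2.imread('pics/scene1.png')[100:300,250:500];cv2.imwrite('pics/crop1.png',cv2.resize(a,None,fx=2.5,fy=2.5))"
```

```text
t 6.2 pos [635.7 264.6 167.8] turn [ 0.006 -0.003 -0.104] shift [-277.3 -107.3 -132.2] open 0.114 F [ 0.5  1.7 -1.1] grip 59.8
scene -160 24 y [-2.4  4.7  7.2] z [-5.4 -3.6  4.5] xmin/max -140.5 -130.3
scene -130 98 y [-3.5  5.5  7.4] z [-6.1 -3.3  5.8] xmin/max -129.6 -90.2
scene -90 110 y [-4.2  5.4  7.4] z [-6.2 -3.6  5.1] xmin/max -89.4 -50.2
scene -40 60 y [-3.6  4.8  6.9] z [-6.8 -4.2  4.7] xmin/max -39.4 -20.7
scene 20 78 y [-4.4  4.2  6.6] z [-7.3 -4.   3.6] xmin/max 20.0 39.1
top -160 34 y [-6.  -0.6  4.9] z [-4.7 -2.6  0.9] xmin/max -144.1 -130.5
top -130 94 y [-6.1 -1.   4.9] z [-5.  -3.1  1.3] xmin/max -129.8 -90.4
top -90 91 y [-6.3 -0.9  5.3] z [-6.2 -3.5  0.6] xmin/max -90.0 -50.0
top -40 46 y [-6.2 -1.   4.8] z [-6.  -3.9  3.9] xmin/max -39.3 -20.1
```

View pics/crop1.png

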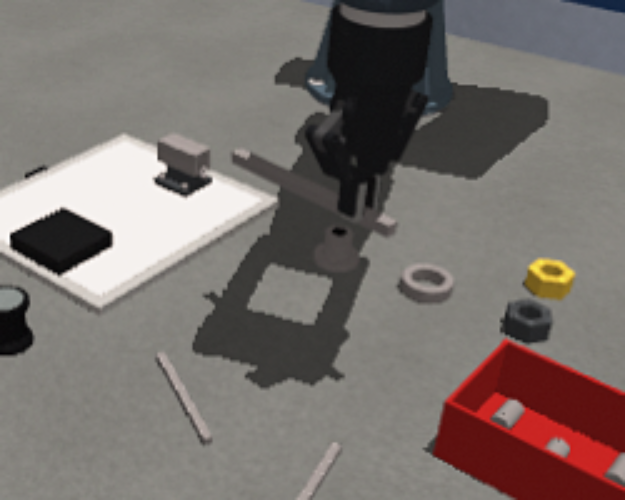

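The crop shows the bar held level in the fingers, with its front end about 142 mm ahead of the tool and the rest of the scene untouched. Next is staging in line with the tube.

```bash
python3 -c "
from h import *
goto(464.6,147,80,84)"
```

```text
t 6.2 pos [633.7 264.  163.7] turn [ 0.001 -0.    -0.104] shift [-134.1 -155.9   83.7] open 0.11 F [ 0.   0.2 -2.3] grip 59.8
```

>>> jog_arm:
  series:
    - [[0,0,0,0,0,-0.052,0],[0,0,0,0,0,-0.052,0],[-27,-31,0,0,0,0,0],[-27,-31,0,0,0,0,0],[-27,-31,0,0,0,0,0],[-27,-31,20,0,0,0,0],[-26,-32,34,0,0,0,0],[0,0,20,0,0,0,0],[0,0,10,0,0,0,0],[0,0,0,0,0,0,0]]

```text
time_s: 7.25
eef_pos: [0.4659, 0.1485, 0.0799]
eef_rot: [-0.001, 0.743, 0.669, -0.001]
wrist_force: [0.3, 0.8, -2.5]
opening: 0.114
grasp_force: 59.8
```

```bash
cat > g2.py <<'E'
from h import *
import sys
ctrl.camera("wrist"); ctrl.camera("wrist")
c0={}
for n in ("top","scene"):
    c=ctrl.camera(n); c0[n]=c; cv2.imwrite(f"pics/{n}{sys.argv[1]}.png",c["frame"])
goto(464.6,147,48,84)
a=np.array([.1045,.9945,0]);b=np.array([.9945,-.1045,0])
for n,c in c0.items():
    D=(cloud(c)-np.array([.444,-.049,0])); s=D@a*1000; w=D@b*1000; z=D[...,2]*1000
    for nm,lo,hi,z0,z1 in(("tube",-26,26,55,80),("bar",45,75,z0b:=40,110),("bar",75,105,40,110),("bar",105,150,40,110)):
        m=(s>lo)&(s<hi)&(abs(w)<22)&(z>z0)&(z<z1)&(c["z_map"]>0)
        if m.sum()>4:
            t=m&(z>np.percentile(z[m],60)-4)
            print(n,nm,lo,m.sum(),"w",np.percentile(w[t],[2,50,98]).round(1),"z",np.percentile(z[m],[50,75,95]).round(1),"smin",s[m].min().round(1))
E
python3 g2.py 2
```

```text
t 7.5 pos [468.4 148.9  82.6] turn [ 0.002 -0.     0.   ] shift [-2.3 -3.6 34.6] open 0.112 F [ 0.7  0.2 -1.7] grip 59.8
top tube -26 213 w [-13.9  -0.5  13.2] z [62.3 63.2 65.5] smin -25.7
top bar 45 36 w [-1.9  3.4  9.4] z [87.2 88.2 90. ] smin 56.3
top bar 75 57 w [-1.7  3.9  9.5] z [88.  89.2 90.8] smin 75.0
top bar 105 84 w [-2.1  3.5  9.4] z [88.1 89.3 90.5] smin 105.3
scene tube -26 94 w [-14.5   2.4  15. ] z [60.7 61.5 62.3] smin -25.8
scene bar 45 24 w [ 0.5  8.  12.1] z [84.7 86.5 87.6] smin 58.1
scene bar 75 55 w [-0.3  7.8 13.4] z [85.7 87.2 88.4] smin 75.1
scene bar 105 78 w [-1.  8. 12.] z [85.6 87.5 88.5] smin 105.6
```

>>> jog_arm:
  series:
    - [[0,-2,10,0,0,0,0],[0,-2,10,0,0,0,0],[0,0,10,0,0,0,0],[0,0,4,0,0,0,0],[0,0,0,0,0,0,0],[0,0,0,0,0,0,0],[0,0,0,0,0,0,0],[0,0,0,0,0,0,0],[0,0,0,0,0,0,0],[0,0,0,0,0,0,0]]

```text
time_s: 8.45
eef_pos: [0.4629, 0.149, 0.0477]
eef_rot: [0.0, 0.743, 0.669, 0.0]
wrist_force: [-0.7, -0.3, -2.2]
opening: 0.119
grasp_force: 59.8
```

```bash
python3 g2.py 3
```

```text
t 8.7 pos [462.8 148.9  47.5] turn [ 0. -0. -0.] shift [-1.7  2.  -0.5] open 0.116 F [-0.  -0.3 -1.7] grip 59.8
top tube -26 217 w [-13.9  -0.1  13.2] z [62.4 63.6 65.2] smin -25.8
top bar 45 36 w [-7.1 -0.8  4.4] z [53.2 54.4 55.9] smin 55.2
top bar 75 53 w [-7.2 -1.6  4.2] z [53.  54.6 55.8] smin 75.9
top bar 105 78 w [-7.2 -1.5  4.1] z [53.5 55.  56.4] smin 105.3
scene tube -26 97 w [-13.8   3.   15.7] z [60.9 61.8 62.9] smin -25.6
scene bar 45 26 w [-7.4  2.3  7.7] z [49.5 51.8 52.6] smin 60.0
scene bar 75 49 w [-7.5  1.6  7.1] z [50.6 52.2 53.3] smin 76.2
scene bar 105 79 w [-7.1  2.2  6.7] z [51.4 52.3 53.8] smin 105.1
```

>>> jog_arm:
  series:
    - [[0,1.1,-0.7,0,0,0,0],[-5,0,0,0,0,0,0],[-5,0,0,0,0,0,0],[-5,0,0,0,0,0,0],[-5,0,0,0,0,0,0],[-5,0,0,0,0,0,0],[-5,0,0,0,0,0,0],[-5,0,0,0,0,0,0],[-5,0,0,0,0,0,0],[0,0,0,0,0,0,0]]

```text
time_s: 9.65
eef_pos: [0.4596, 0.1085, 0.0482]
eef_rot: [-0.0, 0.743, 0.669, -0.0]
wrist_force: [-0.3, 0.6, -1.9]
opening: 0.112
grasp_force: 59.8
```

```bash
python3 g2.py 4
```

```text
t 9.8 pos [459.7 109.1  48.2] turn [ 0. -0. -0.] shift [38.2  0.9  0.2] open 0.112 F [-0.   0.1 -1.3] grip 59.8
top tube -26 212 w [-13.9  -0.3  13.2] z [62.2 63.5 65.3] smin -25.9
top bar 45 54 w [-6.  -0.3  5.3] z [53.8 54.8 56. ] smin 45.3
top bar 75 37 w [-6.1 -0.5  5.2] z [54.  55.3 56.6] smin 75.8
scene tube -26 94 w [-13.8   3.5  15.3] z [60.7 61.5 62.7] smin -25.9
scene bar 45 44 w [-5.3  2.7  8.6] z [49.9 52.3 53.4] smin 46.6
scene bar 75 49 w [-5.7  2.4  6.2] z [50.6 52.5 54. ] smin 75.1
scene bar 105 69 w [-5.5  2.9  8.1] z [50.9 53.3 54.5] smin 105.3
```

Aligned to within 0.1 mm with no contact force, and the tip is about 14 mm into the opening. I'll feed the remaining 100 mm.

>>> jog_arm:
  series:
    - [[-10,0,0,0,0,0,0],[-10,0,0,0,0,0,0],[-10,0,0,0,0,0,0],[-10,0,0,0,0,0,0],[-10,0,0,0,0,0,0],[-10,0,0,0,0,0,0],[-10,0,0,0,0,0,0],[-10,0,0,0,0,0,0],[-10,0,0,0,0,0,0],[-8,0,0,0,0,0,0]]

```text
time_s: 10.85
eef_pos: [0.4493, 0.0107, 0.0482]
eef_rot: [0.0, 0.743, 0.669, -0.0]
wrist_force: [0.2, -0.5, -2.1]
opening: 0.119
grasp_force: 59.8
```

>>> jog_arm:
  series:
    - [[0,0,1.5,0,0,0,0],[0,0,1.5,0,0,0,0],[0,0,0,0,0,0,5],[0,0,0,0,0,0,10],[0,0,0,0,0,0,14],[0,0,0,0,0,0,18],[0,0,0,0,0,0,22],[0,0,0,0,0,0,30],[0,0,0,0,0,0,30],[0,0,0,0,0,0,30]]

```text
time_s: 11.85
eef_pos: [0.4494, 0.0116, 0.0452]
eef_rot: [0.0, 0.743, 0.669, 0.0]
wrist_force: [0.6, 0.1, -0.5]
opening: 0.353
grasp_force: 0.0
```

```bash
python3 g2.py 5;python3 -c "
import cv2
a=cv2.imread('pics/scene5.png')[100:260,200:440];cv2.imwrite('pics/crop5.png',cv2.resize(a,None,fx=2.5,fy=2.5))"
```

```text
t 12.1 pos [449.4  11.6  45.2] turn [-0.  0. -0.] shift [136.3   1.   -2.8] open 0.353 F [-0.5  0.4 -0.9] grip 0.0
scene tube -26 80 w [-11.9   6.4  15.8] z [60.8 61.6 62.6] smin -25.9
scene bar 45 174 w [-21.6 -16.   20.1] z [ 68.5  83.1 102.7] smin 52.3
scene bar 75 57 w [-18.6   1.6  21.5] z [ 48.8  54.  105.9] smin 75.1
```

View pics/crop5.png

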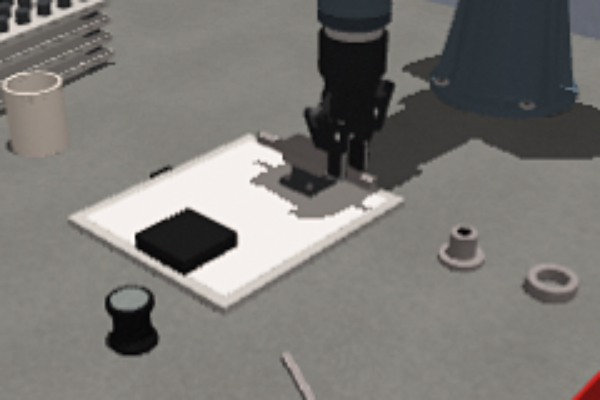

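The crop shows the bar sitting through the tube with its rear end at (370,180) and the fingers open around it. Next: up, and over to the bush.

>>> jog_arm:
  series:
    - [[0,0,-10,0,0,0,30],[0,0,-15,0,0,0,30],[0,0,-25,0,0,0,55],[0,0,-30,0,0,0,55],[42,0,-20,0,0,0,55],[42,0,0,0,0,0,55],[42,0,0,0,0,0,55],[38,0,0,0,0,0,55],[0,0,0,0,0,0,55],[0,0,0,0,0,0,55]]

```text
time_s: 13.05
eef_pos: [0.4664, 0.1754, 0.1456]
eef_rot: [0.0, 0.742, 0.67, -0.0]
wrist_force: [1.0, -0.4, -0.5]
opening: 0.642
grasp_force: 0.0
```

```bash
python3 g2.py 6; python3 -c "
from h import *
goto(469.4,177,11,84)"
```

```text
t 13.2 pos [466.6 173.6 145.3] turn [ 0.     0.    -0.002] shift [-26.7   0.8  97.3] open 0.646 F [ 0.7 -0.6  0.5] grip 0.0
top tube -26 215 w [-13.9  -0.5  13.2] z [62.5 63.6 65.4] smin -25.8
top bar 45 51 w [-6.  -0.4  5.1] z [50.6 51.4 53.2] smin 45.0
top bar 75 39 w [-6.5 -0.9  4.8] z [50.3 51.5 52.9] smin 75.8
scene tube -26 98 w [-13.7   1.9  15. ] z [60.8 61.4 62.7] smin -25.7
scene bar 45 41 w [-6.4  2.   6.7] z [47.9 49.  50.4] smin 45.2
scene bar 75 43 w [-6.6  3.8  7.3] z [47.2 49.1 51.5] smin 75.5
t 13.2 pos [466.6 173.6 145.3] turn [ 0.     0.    -0.002] shift [  3.6   2.4 134.3] open 0.646 F [ 0.7 -0.6  0.5] grip 0.0
```

>>> jog_arm:
  series:
    - [[3.6,2.4,0,0,0,0,55],[0,0,30,0,0,0,55],[0,0,35,0,0,0,55],[0,0,30,0,0,0,55],[0,0,20,0,0,0,55],[0,0,10,0,0,0,55],[0,0,9,0,0,0,55],[0,0,0,0,0,0,55],[0,0,0,0,0,0,20],[0,0,0,0,0,0,0]]

```text
time_s: 14.25
eef_pos: [0.4702, 0.1782, 0.0124]
eef_rot: [0.0, 0.743, 0.669, 0.001]
wrist_force: [-7.4, -2.1, 13.2]
opening: 0.326
grasp_force: 59.8
```

>>> jog_arm:
  series:
    - [[0,0,0,0,0,0,0],[0,0,0,0,0,0,0],[0,0,0,0,0,0,0],[0,0,0,0,0,0,0],[0,0,-5,0,0,0,0],[0,0,-10,0,0,0,0],[0,0,-20,0,0,0,0],[0,0,-30,0,0,0,0],[0,0,-30,0,0,0,0],[0,0,-20,0,0,0,0]]

```text
time_s: 15.25
eef_pos: [0.4701, 0.1782, 0.1289]
eef_rot: [0.001, 0.743, 0.669, 0.001]
wrist_force: [0.1, -0.1, -1.8]
opening: 0.317
grasp_force: 59.4
```

```bash
python3 -c "
from h import *
goto(642.5,-70.4,42,84)
a=np.array([.1045,.9945,0])
"
```

```text
t 15.2 pos [470.1 178.2 128.9] turn [ 0.003 -0.001 -0.   ] shift [-229.2  197.4   86.9] open 0.317 F [ 0.1 -0.1 -1.8] grip 59.4
```

>>> jog_arm:
  series:
    - [[-46,40,0,0,0,0,0],[-46,40,0,0,0,0,0],[-46,40,0,0,0,0,0],[-46,39,0,0,0,0,0],[-45,38,0,0,0,0,0],[0,0,20,0,0,0,0],[0,0,20,0,0,0,0],[0,0,0,0,0,0,0],[0,0,0,0,0,0,0],[0,0,0,0,0,0,0]]

```text
time_s: 16.25
eef_pos: [0.6124, -0.0273, 0.0877]
eef_rot: [0.001, 0.743, 0.669, 0.001]
wrist_force: [-0.2, -0.2, -1.2]
opening: 0.322
grasp_force: 59.7
```

```bash
cat > b.py <<'E'
from h import *
goto(642.5,-70.4,43,84)
for n in("scene","top"):
    c=ctrl.camera(n); P=cloud(c)*1000; cv2.imwrite(f"pics/{n}b.png",c["frame"])
    m=(abs(P[...,0]-642)<60)&(abs(P[...,1]+70)<60)&(c["z_map"]>0)
    b=m&(P[...,2]>20)&(P[...,2]<36); r=cv2.minAreaRect(P[b][:,:2].astype(np.float32)); print(n,"block",np.round(r[0],1),np.round(r[1],1))
    g=cv2.cvtColor(c["frame"],6)
    f=m&(P[...,2]>40)&(P[...,2]<100)&(g>75); Q=P[f]; print(n,"bush",f.sum(),Q[:,:2].mean(0).round(1) if f.sum() else "",np.percentile(Q[:,2],[2,50,98]).round(1) if f.sum() else "",Q.min(0).round(1),Q.max(0).round(1))
a=cv2.imread("pics/sceneb.png")[100:260,180:400];cv2.imwrite("pics/cropb.png",cv2.resize(a,None,fx=2.7,fy=2.7))
E
python3 b.py
```

```text
t 16.2 pos [612.4 -27.3  87.7] turn [0.002 0.    0.   ] shift [-39.7  34.5  44.7] open 0.322 F [-0.2 -0.2 -1.2] grip 59.7
scene block [643.7 -66.7] [82.5 81.4]
scene bush 45 [624.9 -19.4] [73.4 83.8 98.4] [593.3 -49.   72.8] [638.5 -10.3  99.6]
top block [611.5 -83.7] [46.4 21.1]
top bush 7 [597.  -12.9] [73.2 79.  81.6] [592.6 -18.1  72.5] [602.9 -10.   81.6]
```

View pics/cropb.png

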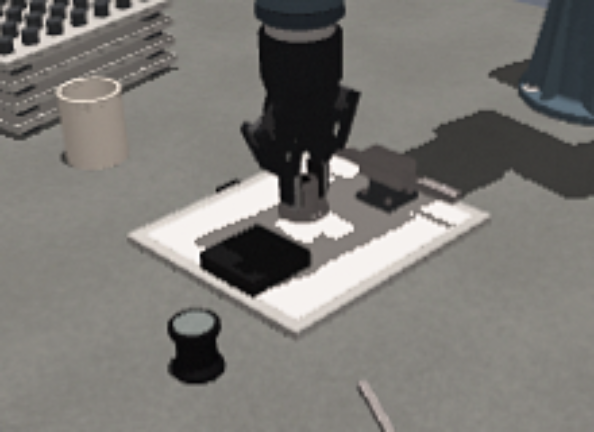

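The crop shows the bush upright in the fingers, short of the block because the rows were capped at 50 mm. I'll continue.

>>> jog_arm:
  series:
    - [[-13,11,0,0,0,0,0],[-13,12,0,0,0,0,0],[-13.7,11.5,0,0,0,0,0],[0,0,15,0,0,0,0],[0,0,15,0,0,0,0],[0,0,7,0,0,0,0],[0,0,0,0,0,0,0],[0,0,0,0,0,0,0],[0,0,0,0,0,0,0],[0,0,0,0,0,0,0]]

```text
time_s: 17.35
eef_pos: [0.6423, -0.0706, 0.05]
eef_rot: [0.001, 0.743, 0.669, 0.0]
wrist_force: [0.0, -0.5, -1.4]
opening: 0.321
grasp_force: 59.7
```

```bash
cat > b2.py <<'E'
from h import *
goto(642.5,-70.4,43,84)
c=ctrl.camera("scene"); P=cloud(c)*1000
g=cv2.cvtColor(c["frame"],6); m=(abs(P[...,0]-642)<60)&(abs(P[...,1]+70)<60)&(c["z_map"]>0)&(g>60)&(P[...,2]>33)
f=m&(P[...,2]<48);Q=P[f]; print("flange",f.sum(),Q.min(0).round(1),Q.max(0).round(1))
a=c["frame"][130:240,220:360];cv2.imwrite("pics/cropb2.png",cv2.resize(a,None,fx=4,fy=4))
E
python3 b2.py
```

```text
t 17.4 pos [642.3 -70.6  50. ] turn [0.001 0.    0.   ] shift [0.2 0.2 7. ] open 0.321 F [ 0.  -0.5 -1.4] grip 59.7
flange 100 [623.7 -93.1  34. ] [668.6 -46.1  47.5]
```

View pics/cropb2.png

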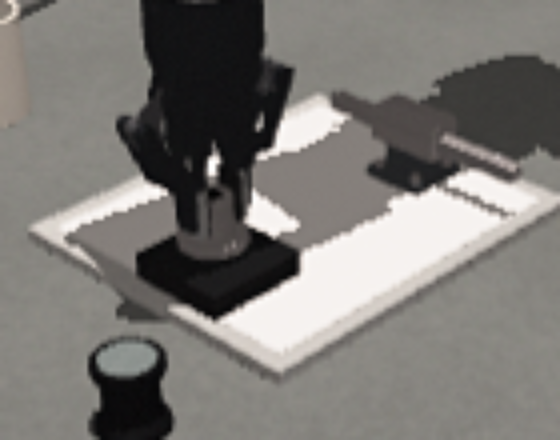

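The crop shows the bush centred over the block and the bar standing out at both ends of the tube. Lower and release.

>>> jog_arm:
  series:
    - [[0,0,4,0,0,0,0],[0,0,3,0,0,0,0],[0,0,0.5,0,0,0,0],[0,0,0,0,0,0,0],[0,0,0,0,0,0,30],[0,0,0,0,0,0,40],[0,0,0,0,0,0,50],[0,0,0,0,0,0,55],[0,0,0,0,0,0,55],[0,0,-5,0,0,0,55]]

```text
time_s: 18.4
eef_pos: [0.6411, -0.0705, 0.046]
eef_rot: [-0.001, 0.743, 0.669, -0.0]
wrist_force: [0.1, -0.8, 0.6]
opening: 0.647
grasp_force: 0.0
```

>>> jog_arm:
  series:
    - [[0,0,-15,0,0,0,60],[0,0,-30,0,0,0,60],[0,0,-40,0,0,0,60],[0,0,-30,0,0,0,60],[40,-20,0,0,0,0,60],[40,-20,0,0,0,0,60],[40,-20,0,0,0,0,60],[40,-20,0,0,0,0,60],[40,-20,0,0,0,0,60],[40,-20,0,0,0,0,60]]

```text
time_s: 19.4
eef_pos: [0.5472, 0.1822, 0.1634]
eef_rot: [0.001, 0.743, 0.669, 0.001]
wrist_force: [-0.2, 0.3, 0.3]
opening: 0.699
grasp_force: 0.0
```

Run:
```python
from h import *
goto(469.7,387.5,100,98.1)
goto(469.7,387.5,100,81.9)
for n in("top","scene"):
    c=ctrl.camera(n); P=cloud(c)*1000; ok=c["z_map"]>0
    m=(abs(P[...,0]-642)<45)&(abs(P[...,1]+70)<45)&ok&(P[...,2]>61)&(P[...,2]<75);Q=P[m]
    if m.sum(): print(n,"hub",m.sum(),((Q.min(0)+Q.max(0))/2).round(1),Q.min(0).round(1),Q.max(0).round(1))
    m=(abs(P[...,0]-444)<40)&(abs(P[...,1]+49)<150)&ok&(P[...,2]>44)&(P[...,2]<70);Q=P[m]; print(n,"bar y",Q[:,1].min().round(1),Q[:,1].max().round(1))
```

```text
t 19.4 pos [547.2 182.2 163.4] turn [ 0.002 -0.    -0.247] shift [214.1 -47.8  63.4] open 0.699 F [-0.2  0.3  0.3] grip 0.0
t 19.4 pos [547.2 182.2 163.4] turn [ 0.002 -0.001  0.036] shift [ 192.3 -105.7   63.4] open 0.699 F [-0.2  0.3  0.3] grip 0.0
top hub 92 [641.7 -73.9  65.5] [627.7 -87.3  61. ] [655.7 -60.4  70. ]
top bar y -129.7 48.4
scene hub 54 [643.4 -71.9  63.1] [628.7 -87.3  61.3] [658.1 -56.5  64.9]
scene bar y -126.7 52.6
```

>>> jog_arm:
  series:
    - [[0,0,0,0,0,0.036,60],[38,-21,0,0,0,0,60],[38,-21,0,0,0,0,60],[38,-21,0,0,0,0,60],[38,-21,0,0,0,0,60],[38,-21,0,0,0,0,60],[0,0,20,0,0,0,60],[0,0,20,0,0,0,60],[0,0,20,0,0,0,60],[0,0,0,0,0,0,60]]

```text
time_s: 20.5
eef_pos: [0.4691, 0.3822, 0.0997]
eef_rot: [-0.0, 0.755, 0.655, -0.002]
wrist_force: [-0.6, -0.6, -0.4]
opening: 0.7
grasp_force: 0.0
```

```bash
python3 -c "
from h import *
goto(469.7,387.5,5,81.9)"
```

```text
t 20.5 pos [469.1 382.2  99.7] turn [-0.003  0.003  0.   ] shift [ 5.3 -0.1 94.7] open 0.7 F [-0.6 -0.6 -0.4] grip 0.0
```

>>> jog_arm:
  series:
    - [[5,0,10,0,0,0,60],[0,0,30,0,0,0,60],[0,0,25,0,0,0,60],[0,0,20,0,0,0,60],[0,0,10,0,0,0,60],[0,0,0,0,0,0,60],[0,0,0,0,0,0,20],[0,0,0,0,0,0,0],[0,0,0,0,0,0,0],[0,0,0,0,0,0,0]]

```text
time_s: 21.5
eef_pos: [0.4724, 0.3892, 0.0086]
eef_rot: [0.0, 0.755, 0.656, 0.002]
wrist_force: [-0.7, -0.4, 7.0]
opening: 0.46
grasp_force: 61.9
```

>>> jog_arm:
  series:
    - [[0,0,0,0,0,0,0],[0,0,-5,0,0,0,0],[0,0,-15,0,0,0,0],[0,0,-30,0,0,0,0],[0,0,-40,0,0,0,0],[0,0,-40,0,0,0,0],[-40,0,0,0,0,0,0],[-40,0,0,0,0,0,0],[-40,0,0,0,0,0,0],[-40,0,0,0,0,0,0]]

```text
time_s: 22.5
eef_pos: [0.448, 0.2287, 0.1377]
eef_rot: [0.0, 0.755, 0.656, 0.0]
wrist_force: [0.1, -0.7, -1.6]
opening: 0.46
grasp_force: 61.1
```

```bash
python3 w.py w2; python3 -c "
from h import *
goto(543.1,-59.7,60,84)"
```

```text
[0.45818699 0.30248208 0.27991159] [[0.99, -0.134, -0.04], [-0.14, -0.948, -0.287], [0.001, 0.29, -0.957]]
t 22.6 pos [446.9 224.1 136.9] turn [-0.001  0.004 -0.037] shift [-272.2  125.4   76.9] open 0.464 F [ 2.  -1.  -3.2] grip 61.0
```

>>> jog_arm:
  series:
    - [[0,0,0,0,0,-0.037,0],[-39,18,0,0,0,0,0],[-39,18,0,0,0,0,0],[-39,18,0,0,0,0,0],[-39,18,0,0,0,0,0],[-39,18,0,0,0,0,0],[-39,18,0,0,0,0,0],[-38,17,0,0,0,0,0],[0,0,0,0,0,0,0],[0,0,0,0,0,0,0]]

```text
time_s: 23.55
eef_pos: [0.5445, -0.0542, 0.1372]
eef_rot: [-0.0, 0.744, 0.669, 0.0]
wrist_force: [0.3, 0.1, -1.0]
opening: 0.46
grasp_force: 61.1
```

Run:
```python
from h import *
c=ctrl.camera("scene"); 
goto(543.1,-59.7,20,84)
cv2.imwrite("pics/n1.png",cv2.resize(c["frame"][90:230,220:400],None,fx=3.5,fy=3.5))
P=cloud(c)*1000; m=(abs(P[...,0]-543)<30)&(abs(P[...,1]+60)<30)&(P[...,2]>90)&(P[...,2]<160)&(c["z_map"]>0)
print(np.percentile(P[m][:,2],[0,1,5,50]).round(1))
```

```text
t 23.6 pos [544.2 -53.1 136.9] turn [-0.001 -0.001  0.   ] shift [ -6.7  -0.4 116.9] open 0.463 F [-0.   0.6 -1.8] grip 61.1
[125.  126.  128.2 143.7]
```

View pics/n1.png

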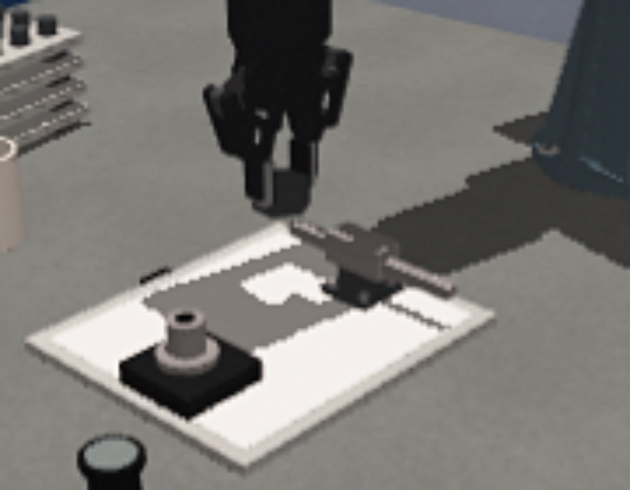

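The crop shows the nut level in the fingers over the plate, the bush upright on the block, and the bar through the tube. Descend.

>>> jog_arm:
  series:
    - [[-6.5,0,10,0,0,0,0],[0,0,30,0,0,0,0],[0,0,30,0,0,0,0],[0,0,25,0,0,0,0],[0,0,15,0,0,0,0],[0,0,3,0,0,0,0],[0,0,0,0,0,0,0],[0,0,0,0,0,0,0],[0,0,0,0,0,0,0],[0,0,0,0,0,0,0]]

```text
time_s: 24.6
eef_pos: [0.5448, -0.0602, 0.0248]
eef_rot: [0.001, 0.743, 0.669, 0.0]
wrist_force: [-0.3, -0.3, -1.7]
opening: 0.466
grasp_force: 61.0
```

Run:
```python
from h import *
c=ctrl.camera("scene"); 
goto(543.1,-59.7,17,84)
P=cloud(c)*1000; g=cv2.cvtColor(c["frame"],6)
m=(abs(P[...,0]-555)<30)&(abs(P[...,1]+50)<35)&(P[...,2]<60)&(g<90)&(c["z_map"]>0)
cv2.imwrite("pics/n2.png",cv2.resize(c["frame"][120:220,230:380],None,fx=4,fy=4))
print(m.sum(),np.percentile(P[m][:,2],[0,1,5,50]).round(1))
```

```text
t 24.6 pos [544.5 -60.2  24.6] turn [0.002 0.    0.001] shift [ 0.3 -1.5  7.6] open 0.462 F [ 0.  -0.7 -0.9] grip 61.0
352 [-757.8 -756.3 -754.2   27.9]
```

View pics/n2.png

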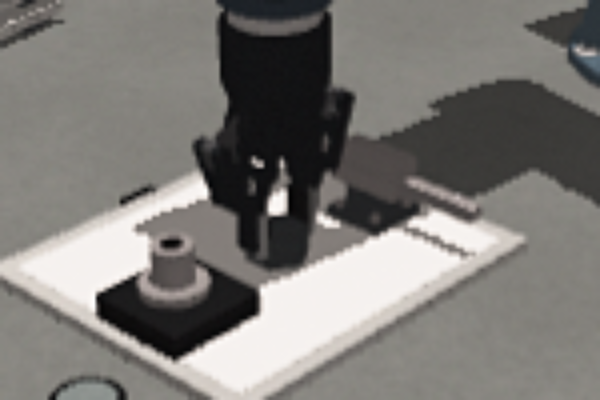

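The crop shows the nut just above the plate, between tube and block and clear of both. I'll lower it in small steps.

>>> jog_arm:
  series:
    - [[0,-1,2,0,0,0,0],[0,0,1,0,0,0,0],[0,0,1,0,0,0,0],[0,0,1,0,0,0,0],[0,0,0,0,0,0,0],[0,0,0,0,0,0,0],[0,0,0,0,0,0,0],[0,0,0,0,0,0,0],[0,0,0,0,0,0,0],[0,0,0,0,0,0,0]]

```text
time_s: 25.65
eef_pos: [0.5429, -0.0598, 0.0186]
eef_rot: [-0.0, 0.743, 0.669, -0.0]
wrist_force: [0.2, 0.6, -1.3]
opening: 0.459
grasp_force: 61.1
```

>>> jog_arm:
  series:
    - [[0,0,1,0,0,0,0],[0,0,1,0,0,0,0],[0,0,1,0,0,0,0],[0,0,0,0,0,0,0],[0,0,0,0,0,0,0],[0,0,0,0,0,0,0],[0,0,0,0,0,0,0],[0,0,0,0,0,0,0],[0,0,0,0,0,0,0],[0,0,0,0,0,0,0]]

```text
time_s: 26.65
eef_pos: [0.5431, -0.0599, 0.0185]
eef_rot: [-0.0, 0.743, 0.67, -0.0]
wrist_force: [-10.7, 2.5, 26.9]
opening: 0.468
grasp_force: 64.3
```

>>> jog_arm:
  series:
    - [[0,0,-2.5,0,0,0,0],[0,0,0,0,0,0,0],[0,0,0,0,0,0,42],[0,0,0,0,0,0,46],[0,0,0,0,0,0,50],[0,0,0,0,0,0,56],[0,0,0,0,0,0,58],[0,0,0,0,0,0,58],[0,0,-5,0,0,0,58],[0,0,-15,0,0,0,58]]

```text
time_s: 27.65
eef_pos: [0.5417, -0.0594, 0.0376]
eef_rot: [-0.001, 0.743, 0.669, -0.001]
wrist_force: [-0.1, 0.6, 0.4]
opening: 0.679
grasp_force: 0.0
```

>>> jog_arm:
  series:
    - [[0,0,-40,0,0,0,75],[0,0,-40,0,0,0,75],[0,0,-20,0,0,0,75],[45,-10,0,0,0,0,75],[45,-11,0,0,0,0,75],[45,-15,0,0,0,0,75],[45,-15,0,0,0,0,75],[45,-15,0,0,0,0,75],[45,-15,0,0,0,0,75],[45,-15,0,0,0,0,75]]

```text
time_s: 28.65
eef_pos: [0.4799, 0.2654, 0.1399]
eef_rot: [0.0, 0.743, 0.669, 0.001]
wrist_force: [1.0, -0.1, 0.1]
opening: 0.878
grasp_force: 0.0
```

Run:
```python
from h import *
for n in("top","scene"):
    c=ctrl.camera(n); P=cloud(c)*1000
    m=(abs(P[...,0]-543)<35)&(abs(P[...,1]+60)<35)&(P[...,2]>22)&(P[...,2]<45)&(c["z_map"]>0); Q=P[m]
    print(n,m.sum(),((Q.min(0)+Q.max(0))/2).round(1) if m.sum() else"",np.percentile(Q[:,2],[5,50,95]).round(1))
goto(464.2,279.3,5,84)
```

```text
top 147 [543.8 -61.8  29. ] [26.8 30.6 33.4]
scene 113 [545.3 -59.1  27.1] [22.9 28.1 30.5]
t 28.8 pos [478.6 268.5 139.8] turn [ 0.001 -0.002  0.007] shift [  9.3 -15.4 134.8] open 0.881 F [-0.3 -0.4  0.7] grip 0.0
```

>>> jog_arm:
  series:
    - [[9.3,-15.4,0,0,0,0.007,75],[0,0,30,0,0,0,75],[0,0,35,0,0,0,75],[0,0,30,0,0,0,75],[0,0,20,0,0,0,75],[0,0,13,0,0,0,75],[0,0,6,0,0,0,75],[0,0,0,0,0,0,75],[0,0,0,0,0,0,75],[0,0,0,0,0,0,75]]

```text
time_s: 29.75
eef_pos: [0.4669, 0.2746, 0.0055]
eef_rot: [0.0, 0.745, 0.667, 0.001]
wrist_force: [0.3, 0.8, 0.4]
opening: 0.876
grasp_force: 0.0
```

>>> jog_arm:
  series:
    - [[0,0,0,0,0,0,40],[0,0,0,0,0,0,0],[0,0,0,0,0,0,0],[0,0,0,0,0,0,0],[0,0,0,0,0,0,0],[0,0,0,0,0,0,0],[0,0,0,0,0,0,0],[0,0,0,0,0,0,0],[0,0,0,0,0,0,0],[0,0,0,0,0,0,0]]

```text
time_s: 30.75
eef_pos: [0.4661, 0.2745, 0.0058]
eef_rot: [0.0, 0.745, 0.667, 0.0]
wrist_force: [-5.1, -1.6, 11.2]
opening: 0.599
grasp_force: 60.0
```

>>> jog_arm:
  series:
    - [[0,0,-5,0,0,0,0],[0,0,-15,0,0,0,0],[0,0,-40,0,0,0,0],[0,0,-45,0,0,0,0],[0,0,-30,0,0,0,0],[-40,10,0,0,0,0,0],[-40,10,0,0,0,0,0],[-40,10,0,0,0,0,0],[-40,10,0,0,0,0,0],[-40,10,0,0,0,0,0]]

```text
time_s: 31.75
eef_pos: [0.4934, 0.0685, 0.1402]
eef_rot: [0.0, 0.745, 0.667, 0.0]
wrist_force: [0.8, 0.6, -2.5]
opening: 0.597
grasp_force: 63.2
```

```bash
python3 -c "
from h import *
# ring goal: nut (543.5,-60.5) - 80*(.1045,.9945)
goto(535.1,-140,60,84)"
```

```text
t 31.8 pos [493.4  68.5 140.2] turn [ 0.001 -0.    -0.006] shift [-203.    63.2   80.2] open 0.597 F [ 0.8  0.6 -2.5] grip 63.2
```

>>> jog_arm:
  series:
    - [[-35,11,0,0,0,-0.006,0],[-35,11,0,0,0,0,0],[-35,11,0,0,0,0,0],[-35,10,0,0,0,0,0],[-34,10,0,0,0,0,0],[-34,10,10,0,0,0,0],[0,0,30,0,0,0,0],[0,0,30,0,0,0,0],[0,0,20,0,0,0,0],[0,0,10,0,0,0,0]]

```text
time_s: 32.75
eef_pos: [0.5327, -0.1431, 0.0377]
eef_rot: [-0.001, 0.743, 0.669, -0.001]
wrist_force: [1.3, 0.6, -2.1]
opening: 0.595
grasp_force: 63.2
```

Run:
```python
from h import *
c=ctrl.camera("scene"); goto(534.6,-144.8,18,84)
cv2.imwrite("pics/r1.png",cv2.resize(c["frame"][110:230,200:380],None,fx=4,fy=4))
```

```text
t 32.8 pos [ 532.5 -142.9   37.1] turn [-0.003 -0.001 -0.   ] shift [-1.7  2.3 19.1] open 0.596 F [-0.6 -0.6 -2.8] grip 63.1
```

View pics/r1.png

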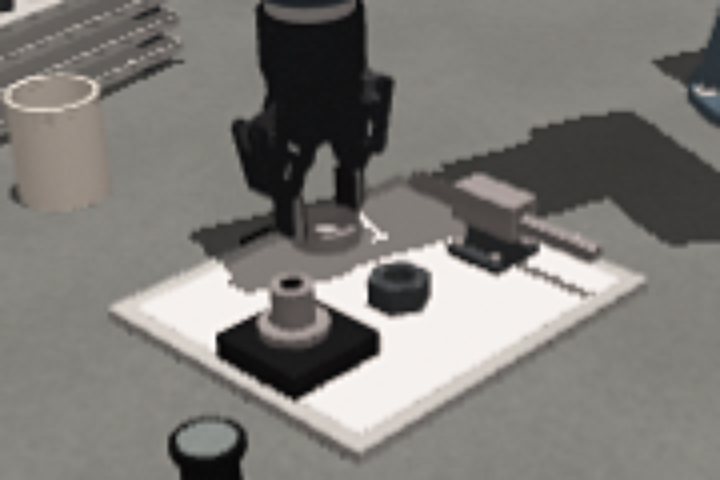

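The crop shows the nut flat midway and the ring held level to the nut's right, just above the plate.

>>> jog_arm:
  series:
    - [[-1,2,8,0,0,0,0],[0,0,7,0,0,0,0],[0,0,3,0,0,0,0],[0,0,1,0,0,0,0],[0,0,1,0,0,0,0],[0,0,0,0,0,0,0],[0,0,0,0,0,0,0],[0,0,0,0,0,0,0],[0,0,0,0,0,0,0],[0,0,0,0,0,0,0]]

```text
time_s: 33.8
eef_pos: [0.5359, -0.1448, 0.0193]
eef_rot: [0.0, 0.743, 0.669, 0.0]
wrist_force: [0.1, -0.0, -1.5]
opening: 0.594
grasp_force: 63.2
```

>>> jog_arm:
  series:
    - [[0,0,1,0,0,0,0],[0,0,1,0,0,0,0],[0,0,0.5,0,0,0,0],[0,0,0,0,0,0,0],[0,0,0,0,0,0,0],[0,0,0,0,0,0,0],[0,0,0,0,0,0,0],[0,0,0,0,0,0,0],[0,0,0,0,0,0,0],[0,0,0,0,0,0,0]]

```text
time_s: 34.8
eef_pos: [0.5359, -0.1448, 0.0167]
eef_rot: [0.0, 0.743, 0.669, 0.0]
wrist_force: [-0.3, -0.3, -1.6]
opening: 0.595
grasp_force: 63.2
```

Less than 1 mm to go: lower it slightly, release and retreat.

>>> jog_arm:
  series:
    - [[0,0,0.7,0,0,0,0],[0,0,0,0,0,0,0],[0,0,0,0,0,0,52],[0,0,0,0,0,0,56],[0,0,0,0,0,0,60],[0,0,0,0,0,0,66],[0,0,0,0,0,0,70],[0,0,0,0,0,0,72],[0,0,-3,0,0,0,72],[0,0,-10,0,0,0,72]]

```text
time_s: 35.8
eef_pos: [0.535, -0.1443, 0.0285]
eef_rot: [-0.001, 0.743, 0.669, -0.0]
wrist_force: [-0.8, 0.2, -0.0]
opening: 0.839
grasp_force: 0.0
```

>>> jog_arm:
  series:
    - [[0,0,-30,0,0,0,72],[0,0,-40,0,0,0,72],[0,0,-40,0,0,0,72],[0,0,-40,0,0,0,72],[0,-40,0,0,0,0,72],[0,-40,0,0,0,0,72],[0,-40,0,0,0,0,72],[0,0,0,0,0,0,72],[0,0,0,0,0,0,72],[0,0,0,0,0,0,72]]

```text
time_s: 36.8
eef_pos: [0.4177, -0.1328, 0.1801]
eef_rot: [0.001, 0.743, 0.669, 0.0]
wrist_force: [0.8, -0.7, -0.7]
opening: 0.846
grasp_force: 0.0
```

Run:
```python
from h import *
o=ctrl.get_obs(); print(o["eef_pos"])
N={"nut":((543,-60),30,22,45),"ring":((535,-140),38,17,40),"hub":((642,-72),22,58,80),"tubebar":((444,-49),120,44,57)}
for n in("top","scene"):
    c=ctrl.camera(n); P=cloud(c)*1000; cv2.imwrite(f"pics/{n}f.png",c["frame"])
    for k,((x,y),r,a,b) in N.items():
        m=(abs(P[...,0]-x)<min(r,40))&(abs(P[...,1]-y)<r)&(P[...,2]>a)&(P[...,2]<b)&(c["z_map"]>0); Q=P[m]
        if m.sum(): print(n,k,m.sum(),((Q.min(0)+Q.max(0))/2).round(1),(np.ptp(Q,0)).round(1),np.percentile(Q[:,2],[50,95]).round(1))
cv2.imwrite("pics/f.png",cv2.resize(c["frame"][90:290,180:500],None,fx=2.4,fy=2.4))
```

```text
[ 0.4176706  -0.13276402  0.18006435]
top nut 147 [543.8 -61.8  29.5] [41.1 46.5 10.8] [30.2 33.5]
top ring 192 [ 537.1 -140.9   23.2] [50.1 50.6 12.3] [24.  27.5]
top hub 99 [642.  -73.9  63.8] [27.6 27.2 10.4] [64.5 67.4]
top tubebar 207 [444.7 -40.6  50.1] [ 27.6 177.9  11.8] [50.4 53.3]
scene nut 112 [544.4 -59.1  26.8] [43.2 45.1  9.6] [28.7 30.9]
scene ring 118 [ 538.7 -137.4   20.9] [55.  53.3  7.8] [21.9 24.2]
scene hub 66 [644.9 -71.1  62.1] [29.  28.6  7.4] [63.  64.8]
scene tubebar 187 [446.6 -37.9  50.4] [ 32.5 178.1  12.8] [48.8 55. ]
```

View pics/f.png

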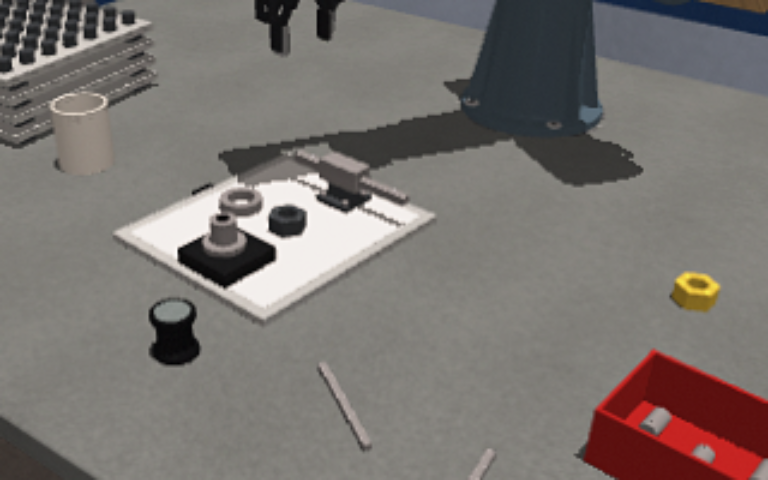

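The final crop shows all four pieces placed: the bar out at both ends of the tube, the bush on the block, and the nut midway with the ring 79 mm to its right. The bystanders have not moved and the gripper is clear. Handing in.

```bash
python3 -c "
from bench import ctrl
print(ctrl.hand_in())"
```

```text
the job is handed in; nothing more can be done
None
```

The bar, bush, nut and ring are all placed and released, each within its limits by the last camera check (about 37 s used), and the job is handed in; no verdict came back.

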